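# Post a specimen box through the spring flap of a pest-proof drop box

## Task

Post the yellow-lidded specimen box into the drop box without picking anything up: with one finger push the orange spring flap down and hold it open, and with the other finger push the yellow-lidded box along the white deck, over the edge and through the opening so that it drops inside. Never push it onto the shut flap, and once it is inside let the flap spring fully shut. Leave the blue-lidded box where it is on the deck, and do not disturb the other things on the bench.

Things in the scene. Friction and masses are not known exactly. Their poses are not given: they have to be found in the camera images.
- dropbox: White bench drop box, fixed, hollow, 200 (its x) by 276 mm (its y), flat rimless top 170 mm above the table. Origin: on the table below the middle of the deck's lip; z up. On top: white deck y -122 to 0 mm, orange flap over the opening y 2 to 130 mm (180 mm wide in x), grey strip to y 154. Pushing toward its +y takes things off the deck into the opening. Its +x wall is clear.
- flap (a joint): Angle of the orange flap, rad: 0 shut, flush with the deck; grows as it is pushed down into the box, to 1.45. 5 mm thick. The free edge, by the deck's lip, swings down. A spring shuts it when let go; it carries a specimen box without opening. A finger needs about 1.5 N near the free edge to start it and 3 to 8 N to hold it open nearer the hinge.
- hinge (a point): Middle of the flap's hinge line, which runs along the drop box's x on the side away from the deck, at y = 132 mm, 2.5 mm below the flush top; axes as the drop box.
- lip (a point): Middle of the deck's lip, level with the deck's top (170 mm above the table); axes as the drop box.
- box_yellow_center (a point): Centre of the specimen box with the YELLOW lid, the one to post: closed, hard, 40 (its x) by 26 (its y) by 20 mm high, 28 to 56 g, loose on the deck with its long side roughly along the lip. Its centre starts 25 to 37 mm before the lip and 35 to 55 mm to one side or the other of the deck's middle.
- box_blue_center (a point): Centre of the same kind of specimen box with the BLUE lid, on the other half of the deck. It stays there.
- jar_amber: amber glass jar, 52 mm across, 85 mm high, standing on the table beside the drop box; origin: centre of its underside. A bystander.
- vial_clear: small clear vial with a black cap, 28 mm across, 70 mm high, standing on the table beside the drop box; origin: centre of its underside. A bystander.
- dish: closed clear dish, 90 mm across, 14 mm high, on the table; origin: centre of its underside. A bystander.
- tube_yellow: yellow plastic tube with cap, 34 mm across, 110 mm high, standing on the table; origin: centre of its underside. A bystander.
- brush: hand brush, 170 mm long, lying on the table; origin on its underside. A bystander.
- box_yellow: The same yellow-lidded box; origin at the centre of its underside.
There are look-alikes about, which are no part of the job. Leave any grey look-alike of the box_yellow alone. Leave any black look-alike of the part that bears box_blue_center alone.

How it is judged (in metres and radians):
On the way, in this order (a step that is already met when the one before it is completed fails the run):
1. the flap is pushed open while the yellow-lidded box is still on the deck (value of joint flap above 0.15 rad and height (world z) of box_yellow_center above 0.172 m and y of box_yellow_center in the frame of dropbox below -0.005 m), for 0.1 s.
2. the yellow-lidded box has dropped inside through the opening (height (world z) of box_yellow_center below 0.1 m and x of box_yellow_center in the frame of dropbox between -0.1 and 0.1 m and y of box_yellow_center in the frame of dropbox between -0.122 and 0.154 m), for 0.2 s.
At the end, for the whole second after the job is handed in: The yellow-lidded box lies at rest inside the drop box (centre below 100 mm, within its walls), the flap is shut (under 0.06 rad), and the blue-lidded box is still on the deck within 15 mm of its start (all of step 2 and value of joint flap below 0.06 rad and height (world z) of box_blue_center above 0.172 m and distance of box_blue_center from where it was at the start of the episode below 0.015 m and linear speed of box_yellow below 0.02 m/s); the robot touches nothing.
It fails at once if the yellow-lidded box is lifted (centre more than 17 mm above its resting height) (height (world z) of box_yellow_center above 0.197 m).
It fails at once if the yellow-lidded box is pushed onto the shut flap (centre over 12 mm past the lip, flap under 0.1 rad) (y of box_yellow_center in the frame of dropbox above 0.012 m and height (world z) of box_yellow_center above 0.17 m and value of joint flap below 0.1 rad).
It fails at once if the blue-lidded box is shifted by more than 15 mm (distance of box_blue_center from where it was at the start of the episode above 0.015 m).
It fails at once if a bystander on the bench is moved by more than 25 mm (distance of any of jar_amber, vial_clear, dish, tube_yellow, brush from where it was at the start of the episode above 0.025 m).
It also fails if it takes over 32 s, if anything falls off the work surface, if the arm or the gripper's body presses on something with over 40 N, if the wrist force passes 120 N, or if a joint passes its speed limit or range.

## Robot

A 6-joint arm with a two-finger parallel gripper is mounted at the origin on the work surface. World frame = base frame: x ahead of the robot, y to its left, z up, the work surface at z = 0. Lengths are in mm, angles in rad, forces in N, time in s.
With the tool pointing down it reaches from about 350 to 875 mm from the base axis. Payload 4.2 kg.
Tool frame: the origin (TCP) lies between the finger pads; the fingertips stand 11 mm ahead of it and the grasp point (between the pads) lies 8 mm behind it; z points along the fingers, y is the direction in which the jaws open and shut (so a half turn about z gives the same grasp; the last joint's range is limited). The gripper opens to 85 mm and grips with 20 to 120 N. Pads are 22 mm wide; open, the fingers measure 114 mm over their backs; the gripper's body (76 mm by 85 mm) begins 54 mm behind the grasp point. The pads swing forward as they close: fully open they stand 13 mm farther back than shut.
Start: joints at [1.486, 0.385, 0.008, 0, -1.194, -0.259], TCP at [210.634, 588.415, 242.312] pointing down, gripper open.
Joint ranges: [-3.14, 3.14], [-1.21, 2.06], [-1.07, 1.41], [-3.16, 2.05], [-2.99, -0.16], [-3.1, 3.1]. Speed limits (rad/s): [2.79, 2.79, 3.14, 3.14, 3.14, 3.14].

## Interface

Orientations are given as a unit quaternion [x, y, z, w].
In Python, from bench import * gives the robot as it stands.
- The arm moves only by the tool servo_tool, never from a script. Its argument "rows" is a list of rows, each a list of 7 numbers: the opening, from 0 (shut) to 1 (fully open), then the shift along the tool's x, y, z in cm, then the turn, a rotation vector about the tool's x, y, z in degrees. A call has 1 to 12 rows; each row shifts and turns the commanded pose from where the row before left it, along the tool's axes as they then stand; what a row does not reach is not made up. A row lasts 1/10 s, in which the tool goes at most 50 mm and 8.59 degrees, less where a joint would pass 70% of its speed; a pose out of reach is approached as far as the arm can. A call is refused whole if a number of a shift passes 5 or a number of a turn 8.59, either way. A call with a gripper value outside its range is refused whole. The fingers move at their own pace and stop on an object; the grip force is fixed at half the most. Time passes only in rows, so rows that do not move let the fingers close. It gives the time, the measured TCP pose, the force and the opening at its end, in the units of the state.
- read_state(): the state, without advancing time (a new reading comes with each control period).
- get_image(name): name is "side" or "top" or "wrist"; returns a dict with "image" (400x640x3 uint8, red, green, blue), "mtx" (3x3 intrinsics, pixels), "extrinsics" (4x4, takes a point from camera to world coordinates). Camera axes: x right, y up, looking along -z (the intrinsics and any distortion apply to the point x, -y, -z); pixel columns grow to the right and rows downward; lengths in mm; the calibration is good to about 2 mm. A picture is of the moment at which its call begins. There is no depth.
- job_done(): hands the job in, once; it reports no verdict.
The state is a dict: "clock": time; "joints": joint angles; "joint_vel": joint speeds; "joint_efforts": joint torques, N m; "position": TCP position; "ee_rot": TCP orientation; "contact_force": force on the tool from outside, world axes, zero at the start; "wrist_torque": the same for the moment, N m; "gripper_width": finger opening in mm.
Only numpy, scipy, OpenCV 4.12 (cv2) and the standard library are available. Lean on these libraries where they do the work, as an engineer would, in place of code of your own. Each camera call takes 0.05 s, during which the arm holds its last target. There are 200 camera calls.

## Working session

There is one attempt and no reset: what is moved stays moved. The work goes in short steps, Python scripts to look and compute and a tool call to move; the robot and the scene stay as the last step left them, time stands still between calls to the robot, and variables do not carry over. Pictures are saved under pics/ and viewed, about 8 in all and at most 12, crops included, and the job is handed in when it is done.

Besides the shell and the picture viewer there is one more tool, called by a JSON object that holds its "method" and its "body". servo_tool: Moves the arm, as the interface text tells. Its arguments: {"type":"object","properties":{"rows":{"type":"array","items":{"type":"array","items":{"type":"number"}}}},"required":["rows"]}

```bash
mkdir -p pics
python3 - <<'E'
from bench import *
import cv2,pickle
s=read_state();print({k:s[k] for k in('clock','position','ee_rot','gripper_width','contact_force')})
d={}
for n in("top","side","wrist"):
    d[n]=get_image(n);cv2.imwrite(f"pics/{n}0.png",d[n]["image"][:,:,::-1]);print(n,d[n]["mtx"].tolist(),d[n]["extrinsics"].round(3).tolist(), d[n].keys())
pickle.dump(d,open("d0.pkl","wb"))
E
```

```text
{'clock': 0.0, 'position': array([210.47033097, 587.89243767, 241.21791852]), 'ee_rot': array([ 9.85240496e-01, -1.71172267e-01, -1.43131698e-04,  1.09494242e-03]), 'gripper_width': 85.61763340079789, 'contact_force': array([ 0.16662234, -0.06611908, -1.1296898 ])}
top [[472.7943841066126, 0.0, 317.5769047494501], [0.0, 472.7943841066126, 203.9848148937209], [0.0, 0.0, 1.0]] [[-0.028, 0.983, -0.18, 383.156], [-0.999, -0.024, 0.021, 28.072], [0.017, 0.18, 0.983, 1268.222], [0.0, 0.0, 0.0, 1.0]] dict_keys(['image', 'mtx', 'extrinsics'])
side [[449.88664545808206, 0.0, 321.9181437709302], [0.0, 449.88664545808206, 194.87086429922084], [0.0, 0.0, 1.0]] [[0.739, 0.494, -0.457, 87.062], [-0.673, 0.554, -0.49, -532.857], [0.011, 0.67, 0.742, 932.621], [0.0, 0.0, 0.0, 1.0]] dict_keys(['image', 'mtx', 'extrinsics'])
wrist [[349.8243887085799, 0.0, 318.185535312348], [0.0, 349.8243887085799, 202.87430564158325], [0.0, 0.0, 1.0]] [[-0.337, 0.905, 0.259, 275.875], [-0.941, -0.325, -0.09, 565.632], [0.003, -0.275, 0.962, 373.321], [0.0, 0.0, 0.0, 1.0]] dict_keys(['image', 'mtx', 'extrinsics'])
```

View pics/top0.png

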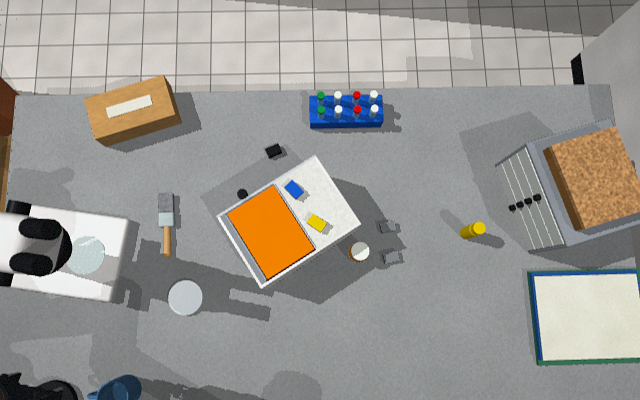

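View pics/side0.png

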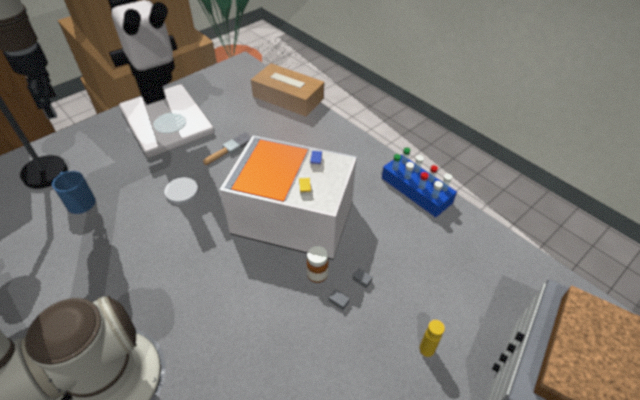

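Top view: the yellow-lidded box is at (317,223) on the deck and the blue one at (294,188), with the orange flap to their left. Look-alikes are the grey pieces at (389,226) and (393,257), the black piece at (274,151) and the yellow tube at (473,230), all on the table. I choose (317,223).

```bash
cat > h.py <<'E'
import numpy as np,cv2
def ray(c,px,z):
    K,E=c["mtx"],c["extrinsics"];d=np.linalg.inv(K)@[px[0],px[1],1];d=E[:3,:3]@(d*[1,-1,-1]);o=E[:3,3]
    return o+d*(z-o[2])/d[2]
def proj(c,P):
    E=c["extrinsics"];q=E[:3,:3].T@(np.asarray(P,float)-E[:3,3]);q=q*[1,-1,-1];q=c["mtx"]@q;return q[:2]/q[2]
E
cat > m.py <<'E'
from h import *;import pickle
d=pickle.load(open("d0.pkl","rb"))
for n in("top","side"):
    c=d[n];hsv=cv2.cvtColor(c["image"],cv2.COLOR_RGB2HSV)
    R={"top":(200,130,370,300),"side":(210,130,370,260)}[n]
    for name,lo,hi,z in(("orange",(5,150,120),(19,255,255),170),("yellow",(22,120,100),(36,255,255),190),("blue",(100,120,60),(130,255,255),190)):
        m=cv2.inRange(hsv,lo,hi);k=np.zeros_like(m);k[R[1]:R[3],R[0]:R[2]]=m[R[1]:R[3],R[0]:R[2]]
        cs,_=cv2.findContours(k,cv2.RETR_EXTERNAL,cv2.CHAIN_APPROX_NONE);q=max(cs,key=cv2.contourArea)
        W=np.array([ray(c,p[0],z)[:2] for p in q],np.float32);r=cv2.minAreaRect(W)
        print(n,name,cv2.boundingRect(q),cv2.contourArea(q),"rect",np.round(r[0],1),np.round(r[1],1),round(r[2],1),cv2.boxPoints(r).round().tolist())
c=d["top"]
for nm,px,z in(("jar",(360,251),85),("vial",(242,193),70),("blk",(274,151),20),("greyA",(389,226),20),("deckcorner",(317,156),170),("deckcorner2",(360,223),170)):print(nm,ray(c,px,z).round())
a=cv2.resize(d["top"]["image"][145:295,205:405],(800,600),interpolation=cv2.INTER_CUBIC);cv2.imwrite("pics/crop.png",a[:,:,::-1])
E
python3 m.py
```

```text
top orange (227, 185, 87, 94) 4118.0 rect [522.5 116.8] [180.9 128. ] 31.3 [[412.0, 125.0], [478.0, 15.0], [633.0, 109.0], [567.0, 218.0]]
top yellow (307, 214, 20, 18) 171.5 rect [536.9   8.8] [39.6 25.7] 54.5 [[515.0, 0.0], [536.0, -15.0], [559.0, 17.0], [538.0, 32.0]]
top blue (285, 180, 18, 19) 170.0 rect [617.1  59.8] [38.9 25. ] 43.2 [[594.0, 56.0], [612.0, 37.0], [640.0, 64.0], [623.0, 82.0]]
side orange (232, 141, 74, 60) 2629.5 rect [522.6 117.3] [177.5 126.4] 31.4 [[414.0, 125.0], [480.0, 17.0], [631.0, 110.0], [565.0, 218.0]]
side yellow (300, 178, 11, 14) 112.5 rect [537.    6.9] [40.8 22.6] 49.6 [[515.0, -1.0], [532.0, -16.0], [559.0, 15.0], [542.0, 30.0]]
side blue (312, 152, 9, 11) 69.5 rect [616.4  58.2] [35.2 19.3] 47.9 [[597.0, 52.0], [612.0, 39.0], [635.0, 65.0], [621.0, 78.0]]
jar [ 477. -100.   85.]
vial [636. 196.  70.]
blk [762. 116.  20.]
greyA [ 547. -188.   20.]
deckcorner [701.   2. 170.]
deckcorner2 [536. -94. 170.]
```

View pics/crop.png

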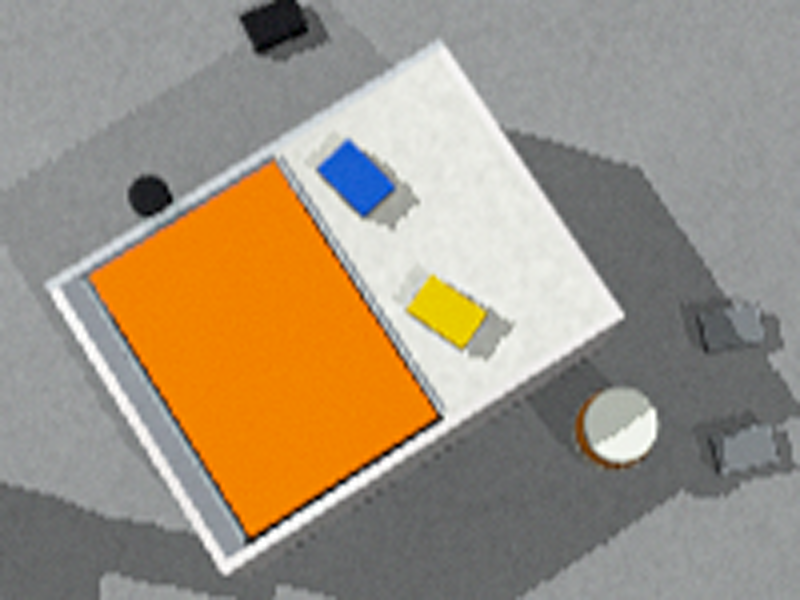

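Crop check: the yellow lid is at crop (447,311) on the deck and the blue lid is at (355,177). The black and grey look-alikes are off the box. The rectangle sizes match the description (flap 181x128, lid 40x26). In the dropbox frame yellow is at (-44,-34) with a yaw of about 22°, and blue is at (51,-32). Next I check the fingertip offset in the wrist view.

Run:
```python
from h import *;import pickle
from scipy.spatial.transform import Rotation as R
d=pickle.load(open("d0.pkl","rb"));c=d["wrist"]
p=np.array([210.47,587.89,241.2]);r=R.from_quat([.98524,-.17117,-.00014,.0011])
im=c["image"][:,:,::-1].copy()
for L,col in((11,(0,0,255)),(-2,(0,255,0))):
  for y in(42.5,57,-42.5,-57):
    for x in (-11,11):
      q=proj(c,p+r.apply([x,y,L]));print(L,x,y,q.round());cv2.circle(im,tuple(int(v) for v in q),3,col,-1)
cv2.imwrite("pics/w.png",im)
```

```text
11 -11 42.5 [413. 285.]
11 11 42.5 [417. 241.]
11 -11 57 [445. 285.]
11 11 57 [450. 241.]
11 -11 -42.5 [227. 286.]
11 11 -42.5 [223. 241.]
11 -11 -57 [195. 286.]
11 11 -57 [190. 241.]
-2 -11 42.5 [421. 301.]
-2 11 42.5 [425. 253.]
-2 -11 57 [456. 301.]
-2 11 57 [461. 253.]
-2 -11 -42.5 [219. 301.]
-2 11 -42.5 [215. 253.]
-2 -11 -57 [184. 301.]
-2 11 -57 [179. 253.]
```

View pics/w.png

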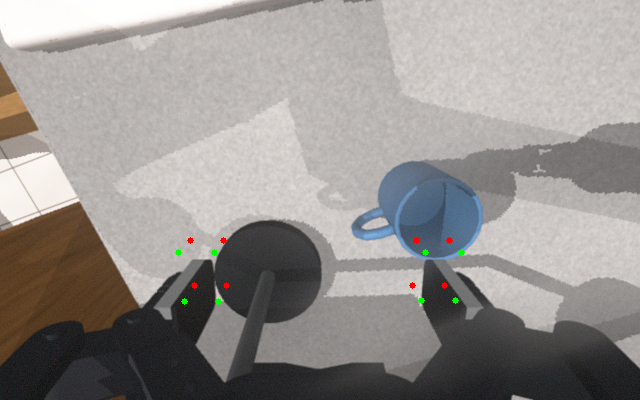

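{"method": "servo_tool", "body": {"rows": [[1,3,2.6,-0.4,0,0,0],[1,3,2.6,-0.4,0,0,0],[1,3,2.6,-0.4,0,0,0],[1,3,2.6,-0.4,0,0,0],[1,3,2.6,-0.4,0,0,0],[1,3,2.6,-0.4,0,0,0],[1,3,2.6,-0.4,0,0,0],[1,3,2.6,-0.4,0,0,0],[1,3,2.6,-0.4,0,0,0],[1,3,2.6,-0.4,0,0,0],[1,3,2.6,-0.4,0,0,0],[1,3,2.6,-0.4,0,0,0]]}}

```text
clock: 1.35
position: [444.7, 171.7, 290.4]
ee_rot: [0.985, -0.171, -0.0, -0.0]
contact_force: [0.9, 0.6, 0.3]
gripper_width: 85.3
```

{"method": "servo_tool", "body": {"rows": [[1,0,0,0,0,0,-8.5],[1,0,0,0,0,0,-8.5],[1,0,0,0,0,0,-8.5],[1,0,0,0,0,0,-8.5],[1,0,0,0,0,0,-8.5],[1,0,0,0,0,0,-8.5],[1,0,0,0,0,0,0]]}}

```text
clock: 2.05
position: [444.2, 173.2, 290.1]
ee_rot: [0.963, 0.27, -0.0, 0.0]
contact_force: [-0.1, -0.1, -0.4]
gripper_width: 85.8
```

```bash
cat > g.py <<'E'
from h import *;import sys
from scipy.spatial.transform import Rotation as R
from bench import *
O=np.array([556.8,60.6,170.]);A=np.radians(31.3);B=np.array([[np.cos(A),-np.sin(A),0],[np.sin(A),np.cos(A),0],[0,0,1]])
def geo(L=-4):
    s=read_state();p=s["position"];M=R.from_quat(s["ee_rot"]).as_matrix();b=lambda v:(B.T@(v-O)).round(1)
    print("t",s["clock"],"TCP box",b(p),"x,y,z axes in box",(B.T@M).T.round(3).tolist(),"F",s["contact_force"].round(1),"w",round(s["gripper_width"],1))
    print("P",b(p+M@[0,42.5,L]),"Fl",b(p+M@[0,-57,L]));return p,M
def to(xyz,tilt):
    p,M=geo();T=O+B@np.array(xyz,float)
    G=B@np.array([[1,0,0],[0,-1,0],[0,0,-1]])@R.from_euler('x',-tilt,degrees=True).as_matrix()
    print("shift cm in tool axes",(M.T@(T-p)/10).round(2),"rotvec deg",R.from_matrix(M.T@G).as_rotvec(degrees=True).round(2))
if len(sys.argv)>4: to([float(v) for v in sys.argv[1:4]],float(sys.argv[4]))
E
python3 g.py -44 -30 110 0
```

```text
t 2.05 TCP box [-37.7 154.7 120.1] x,y,z axes in box [[1.0, -0.0, -0.001], [-0.0, -1.0, -0.0], [-0.001, 0.0, -1.0]] F [-0.1 -0.1 -0.4] w 85.8
P [-37.7 112.2 124.1] Fl [-37.7 211.7 124.1]
shift cm in tool axes [-0.62 18.47  1.01] rotvec deg [-0.    0.03 -0.02]
```

{"method": "servo_tool", "body": {"rows": [[1,-0.1,3.7,0,0,0,0],[1,-0.1,3.7,0,0,0,0],[1,-0.1,3.7,0,0,0,0],[1,-0.1,3.7,0,0,0,0],[1,-0.2,3.7,0,0,0,0],[1,0,0,0,-7,0,0],[1,0,0,0,-7,0,0],[1,0,0,0,-7,0,0],[1,0,0,0,-7,0,0],[1,0,0,0,0,0,0]]}}

```text
clock: 3.05
position: [532.9, 11.9, 287.8]
ee_rot: [0.934, 0.263, 0.063, 0.234]
contact_force: [-0.8, -0.0, -0.8]
gripper_width: 85.0
```

```bash
python3 g.py -44 -30 30 28
python3 - <<'E'
from bench import *;import cv2,numpy as np
a=get_image("top")["image"];b=get_image("side")["image"]
f=lambda i,r:cv2.resize(i[r[1]:r[3],r[0]:r[2]],(400,400),interpolation=cv2.INTER_CUBIC)
cv2.imwrite("pics/c1.png",np.hstack([f(a,(205,130,405,330)),f(b,(210,90,390,270))])[:,:,::-1])
E
```

```text
t 3.05 TCP box [-45.7 -29.1 117.8] x,y,z axes in box [[1.0, 0.001, -0.005], [0.003, -0.882, 0.471], [-0.004, -0.471, -0.882]] F [-0.8 -0.  -0.8] w 85.0
P [-45.6 -64.8 141.3] Fl [-45.9  23.   94.5]
shift cm in tool axes [ 0.22 -4.06  7.78] rotvec deg [0.1  0.26 0.18]
```

View pics/c1.png

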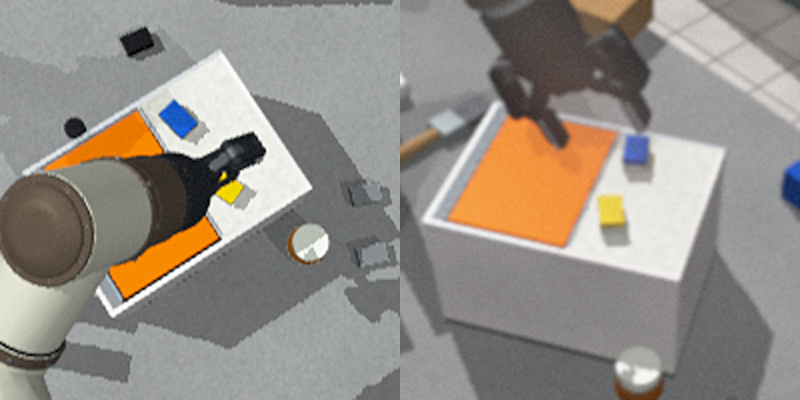

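{"method": "servo_tool", "body": {"rows": [[1,0.1,-1.3,2.5,0,0,0],[1,0.1,-1.3,2.5,0,0,0],[1,0,-1.4,2.6,0,0,0],[1,0,0,0,0,0,0]]}}

```text
clock: 3.55
position: [536.3, 11.3, 201.8]
ee_rot: [0.935, 0.261, 0.062, 0.233]
contact_force: [-0.1, -0.6, -0.2]
gripper_width: 85.6
```

```bash
python3 g.py -44 -30 -16.5 28
python3 - <<'E'
from g import *
p,M=geo();c=get_image("side");a=c["image"].copy()
r=(240,110,360,200);k=6
a=cv2.resize(a[r[1]:r[3],r[0]:r[2]],None,fx=k,fy=k,interpolation=cv2.INTER_CUBIC)
for L,col in((-2,(255,0,0)),(-8,(0,255,0)),(11,(255,0,255))):
  for y in(42.5,57,-42.5,-57):
    for x in(-11,11):
      q=(proj(c,p+M@[x,y,L])-r[:2])*k;cv2.circle(a,tuple(int(v) for v in q),3,col,-1)
cv2.imwrite("pics/c2.png",a[:,:,::-1])
E
```

```text
t 3.55 TCP box [-43.2 -31.4  31.8] x,y,z axes in box [[1.0, -0.004, -0.005], [-0.001, -0.884, 0.468], [-0.007, -0.468, -0.884]] F [-0.1 -0.6 -0.2] w 85.6
P [-43.2 -67.1  55.2] Fl [-43.1  20.8   8.6]
shift cm in tool axes [-0.06 -2.38  4.2 ] rotvec deg [-0.1   0.38 -0.05]
t 3.55 TCP box [-43.2 -31.4  31.8] x,y,z axes in box [[1.0, -0.004, -0.005], [-0.001, -0.884, 0.468], [-0.007, -0.468, -0.884]] F [-0.1 -0.6 -0.2] w 85.6
P [-43.2 -67.1  55.2] Fl [-43.1  20.8   8.6]
```

View pics/c2.png

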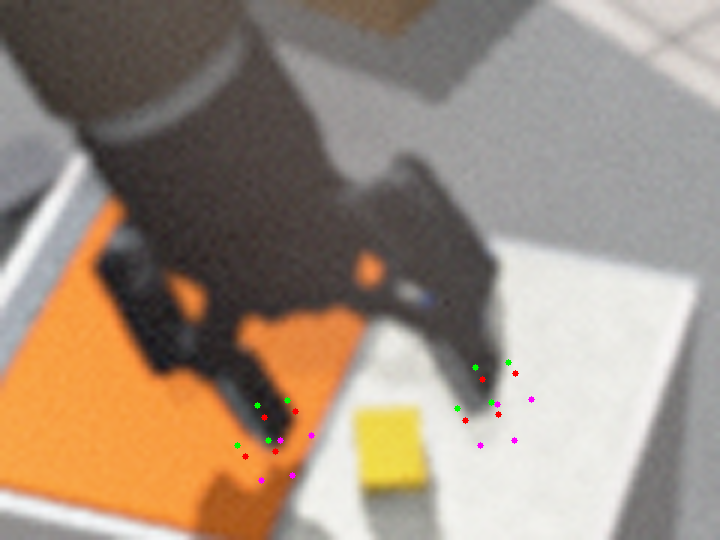

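Run:
```python
from g import *
p,M=geo();c=get_image("side");E=c["extrinsics"];o=E[:3,3]
for q in((97,262),(128,325),(160,372),(180,370),(215,385),(258,435),(283,447),(480,415)):
  d=ray(c,np.array(q)/6+[240,110],0)-o;out=[]
  for x in(-11,0):
    n=M[:,0];k=n@(p+n*x-o)/(n@d);out.append((M.T@(o+k*d-p))[1:].round(1).tolist())
  print(q,"tool y,z at x=-11, 0:",out)
```

```text
t 3.6 TCP box [-41.7 -31.5  34. ] x,y,z axes in box [[1.0, -0.003, -0.002], [-0.002, -0.883, 0.469], [-0.003, -0.469, -0.883]] F [ 0.3 -0.   0.8] w 85.6
P [-41.7 -67.2  57.5] Fl [-41.6  20.7  10.9]
(97, 262) tool y,z at x=-11, 0: [[-64.8, -100.0], [-75.0, -92.7]]
(128, 325) tool y,z at x=-11, 0: [[-70.2, -69.9], [-80.5, -62.1]]
(160, 372) tool y,z at x=-11, 0: [[-70.6, -45.9], [-81.0, -37.7]]
(180, 370) tool y,z at x=-11, 0: [[-61.6, -45.1], [-71.8, -36.9]]
(215, 385) tool y,z at x=-11, 0: [[-51.4, -35.2], [-61.4, -26.9]]
(258, 435) tool y,z at x=-11, 0: [[-47.8, -8.1], [-57.7, 0.7]]
(283, 447) tool y,z at x=-11, 0: [[-40.7, -0.4], [-50.5, 8.6]]
(480, 415) tool y,z at x=-11, 0: [[47.4, -0.2], [39.1, 8.8]]
```

Side view: the flap fingertip is over the orange flap at about (280,440), the pusher tip is behind the yellow box at about (480,415), and the box is at (390,448). Both tips fit an L of about -2. The knuckle is 21 mm outside the tip and 42 mm behind it, so I'll add tilt during the push.

```bash
python3 g.py -45 -27.4 -15.7 28
```

```text
t 3.65 TCP box [-40.5 -31.4  35.5] x,y,z axes in box [[1.0, -0.002, 0.002], [-0.002, -0.883, 0.469], [0.001, -0.469, -0.883]] F [ 0.8 -0.4  0.2] w 85.2
P [-40.6 -67.   59. ] Fl [-40.4  20.9  12.3]
shift cm in tool axes [-0.46 -2.75  4.34] rotvec deg [-0.01 -0.03 -0.14]
```

{"method": "servo_tool", "body": {"rows": [[1,-0.1,-0.7,1.1,0,0,0],[1,-0.1,-0.7,1.1,0,0,0],[1,-0.1,-0.6,1.0,0,0,0],[1,0,0,0,0,0,0],[1,0,0,0,0,0,0]]}}

```text
clock: 4.15
position: [534.8, 14.0, 168.9]
ee_rot: [0.934, 0.261, 0.067, 0.233]
contact_force: [-0.2, -0.2, 2.4]
gripper_width: 85.6
```

```bash
python3 g.py -45 -27.4 -15.7 28
```

```text
t 4.15 TCP box [-43.  -28.4  -1.1] x,y,z axes in box [[1.0, -0.0, 0.004], [-0.002, -0.883, 0.47], [0.003, -0.47, -0.883]] F [-0.2 -0.2  2.4] w 85.6
P [-43.1 -64.   22.4] Fl [-42.9  23.8 -24.3]
shift cm in tool axes [-0.21 -0.77  1.24] rotvec deg [ 0.04 -0.18 -0.13]
```

Flap contact (2.4 N). Continue the last part of the descent.

{"method": "servo_tool", "body": {"rows": [[1,-0.1,-0.4,0.6,0,0,0],[1,-0.1,-0.4,0.6,0,0,0],[1,0,0,0,0,0,0],[1,0,0,0,0,0,0]]}}

```text
clock: 4.55
position: [530.7, 13.5, 152.3]
ee_rot: [0.934, 0.262, 0.065, 0.233]
contact_force: [-0.3, 0.1, 2.0]
gripper_width: 85.7
```

```bash
python3 g.py -45 -11.3 -20 35
python3 - <<'E'
from bench import *;import cv2
a=get_image("side")["image"]
cv2.imwrite("pics/c3.png",cv2.resize(a[110:210,235:360],None,fx=6,fy=6,interpolation=cv2.INTER_CUBIC)[:,:,::-1])
E
```

```text
t 4.55 TCP box [-46.8 -26.7 -17.7] x,y,z axes in box [[1.0, -0.0, -0.001], [0.0, -0.883, 0.47], [-0.001, -0.47, -0.883]] F [-0.3  0.1  2. ] w 85.7
P [-46.8 -62.4   5.8] Fl [-46.8  25.5 -40.9]
shift cm in tool axes [ 0.18 -1.47 -0.52] rotvec deg [-6.99  0.05  0.02]
```

View pics/c3.png

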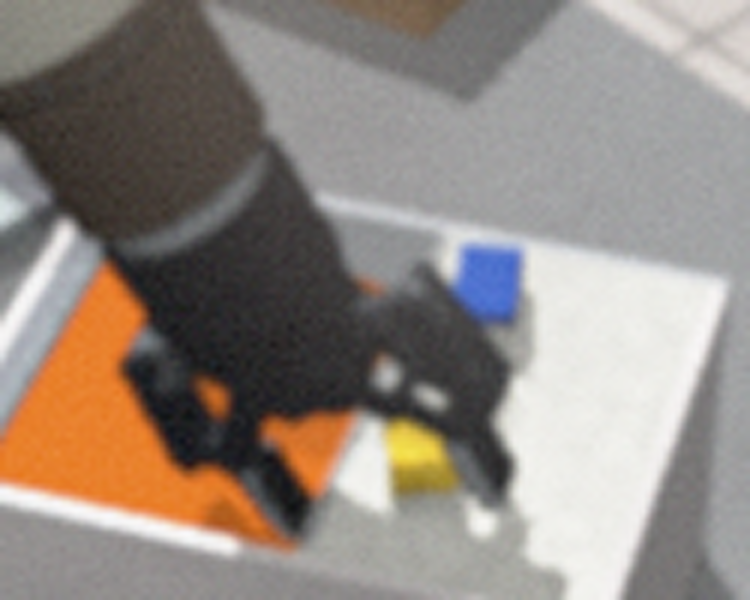

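Side view: the flap is pushed in at (300,540) and the pusher pad is behind the yellow box at (425,465). The blue box is untouched at (490,280). I start pushing and add the tilt.

{"method": "servo_tool", "body": {"rows": [[1,0,-0.5,-0.2,-1.75,0,0],[1,0,-0.4,-0.2,-1.75,0,0],[1,0,-0.4,-0.1,-1.75,0,0],[1,0,-0.3,-0.1,-1.75,0,0],[1,0,0,0,0,0,0]]}}

```text
clock: 5.1
position: [521.7, 27.3, 149.7]
ee_rot: [0.918, 0.257, 0.08, 0.291]
contact_force: [1.4, -3.2, 2.6]
gripper_width: 85.4
```

```bash
python3 g.py -45 8.7 -20 35
```

```text
t 5.1 TCP box [-47.2 -10.2 -20.3] x,y,z axes in box [[1.0, -0.0, -0.002], [0.001, -0.818, 0.575], [-0.002, -0.575, -0.818]] F [ 1.4 -3.2  2.6] w 85.4
P [-47.2 -42.7   7.5] Fl [-47.3  38.7 -49.8]
shift cm in tool axes [ 0.22 -1.53 -1.11] rotvec deg [0.13 0.12 0.06]
```

{"method": "servo_tool", "body": {"rows": [[1,0,-0.4,-0.3,0,0,0],[1,0,-0.4,-0.3,0,0,0],[1,0,-0.4,-0.3,0,0,0],[1,0,-0.4,-0.2,0,0,0],[1,0,0,0,0,0,0]]}}

```text
clock: 5.6
position: [512.2, 45.0, 150.1]
ee_rot: [0.918, 0.257, 0.081, 0.29]
contact_force: [-0.1, -4.1, 5.2]
gripper_width: 85.3
```

```bash
python3 g.py -45 23.7 -20 35
python3 - <<'E'
from bench import *;import cv2
a=get_image("side")["image"]
cv2.imwrite("pics/c4.png",cv2.resize(a[110:210,235:360],None,fx=6,fy=6,interpolation=cv2.INTER_CUBIC)[:,:,::-1])
E
```

```text
t 5.6 TCP box [-46.2   9.9 -19.9] x,y,z axes in box [[1.0, 0.0, 0.0], [-0.0, -0.819, 0.574], [0.0, -0.574, -0.819]] F [-0.1 -4.1  5.2] w 85.3
P [-46.2 -22.6   7.8] Fl [-46.2  58.8 -49.3]
shift cm in tool axes [ 0.12 -1.14 -0.78] rotvec deg [ 0.06 -0.03 -0.  ]
```

View pics/c4.png

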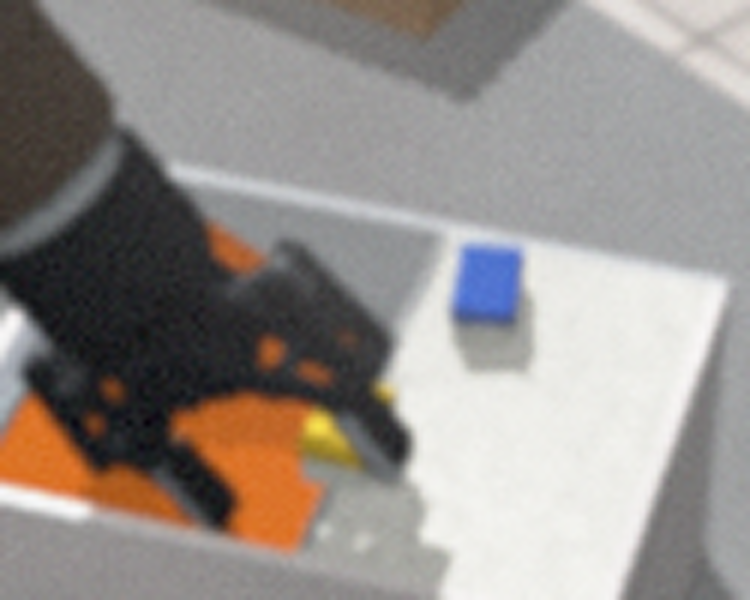

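Side view: the flap is well open and the yellow box at (335,435) is over the lip, squared up against the pad. I keep pushing.

{"method": "servo_tool", "body": {"rows": [[1,0,-0.4,-0.3,0,0,0],[1,0,-0.4,-0.3,0,0,0],[1,0,-0.3,-0.2,0,0,0],[1,0,0,0,0,0,0],[1,0,0,0,0,0,0]]}}

```text
clock: 6.15
position: [505.7, 56.2, 151.4]
ee_rot: [0.918, 0.257, 0.082, 0.29]
contact_force: [0.6, -5.3, 9.9]
gripper_width: 85.4
```

```bash
python3 g.py -45 23.7 -20 35
python3 - <<'E'
from bench import *;import cv2
a=get_image("side")["image"]
cv2.imwrite("pics/c5.png",cv2.resize(a[110:210,235:360],None,fx=6,fy=6,interpolation=cv2.INTER_CUBIC)[:,:,::-1])
E
```

```text
t 6.15 TCP box [-45.9  22.8 -18.6] x,y,z axes in box [[1.0, -0.0, 0.002], [-0.001, -0.818, 0.575], [0.001, -0.575, -0.818]] F [ 0.6 -5.3  9.9] w 85.4
P [-46.   -9.6   9.1] Fl [-45.9  71.7 -48.2]
shift cm in tool axes [ 0.09 -0.15  0.06] rotvec deg [ 0.13 -0.06 -0.07]
```

View pics/c5.png

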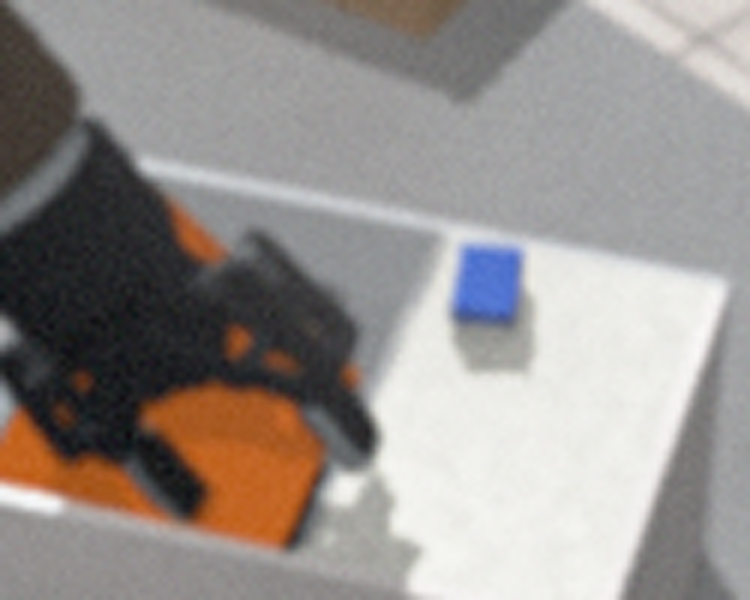

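Side view: the yellow box is no longer on the deck or visible on the flap, and the gap at (315,500) is clear. The blue box is unmoved at (490,283). I dwell, then rise straight up.

{"method": "servo_tool", "body": {"rows": [[1,0,0,0,0,0,0],[1,0,0,0,0,0,0],[1,0,0,0,0,0,0],[1,0,0.6,-0.8,0,0,0],[1,0,0.6,-0.8,0,0,0],[1,0,0.9,-1.2,0,0,0],[1,0,1.2,-1.6,0,0,0],[1,0,1.7,-2.4,0,0,0],[1,0,2.3,-3.3,0,0,0],[1,0,2.3,-3.3,0,0,0],[1,0,2.3,-3.3,0,0,0],[1,0,0,0,0,0,0]]}}

```text
clock: 7.4
position: [507.8, 57.6, 360.1]
ee_rot: [0.919, 0.257, 0.087, 0.287]
contact_force: [-0.0, 0.3, -0.6]
gripper_width: 85.5
```

{"method": "servo_tool", "body": {"rows": [[1,0,-1.2,-4,0,0,0],[1,0,-1.2,-4,0,0,0],[1,0,-1.2,-4,0,0,0],[1,0,-1.2,-4,0,0,0],[1,0,-1.2,-4,0,0,0],[1,0,-4,-2,0,0,0],[1,0,-4,-2,0,0,0],[1,0,-4,-2,0,0,0],[1,0,0,0,0,0,0],[1,0,0,0,0,0,0]]}}

```text
clock: 8.4
position: [351.1, 309.9, 463.0]
ee_rot: [0.918, 0.259, 0.081, 0.29]
contact_force: [-0.3, -0.2, 0.2]
gripper_width: 85.2
```

Run:
```python
from g import *
geo();a=get_image("top");b=get_image("side")["image"]
f=lambda i,r:cv2.resize(i[r[1]:r[3],r[0]:r[2]],(400,400),interpolation=cv2.INTER_CUBIC)
cv2.imwrite("pics/c6.png",np.hstack([f(a["image"],(205,130,405,330)),f(b,(210,130,390,310))])[:,:,::-1])
h=cv2.cvtColor(a["image"],cv2.COLOR_RGB2HSV);m=cv2.inRange(h,(100,120,60),(130,255,255))[170:205,275:310]
m=cv2.moments(m,True);print("blue",ray(a,(275+m['m10']/m['m00'],170+m['m01']/m['m00']),190).round(1),"start 617.1 59.8")
```

```text
t 8.4 TCP box [-46.3 319.8 293. ] x,y,z axes in box [[1.0, 0.003, -0.002], [0.004, -0.819, 0.574], [0.001, -0.574, -0.819]] F [-0.3 -0.2  0.2] w 85.2
P [-46.1 287.3 320.6] Fl [-46.5 368.8 263.5]
blue [617.1  59.8 190. ] start 617.1 59.8
```

View pics/c6.png

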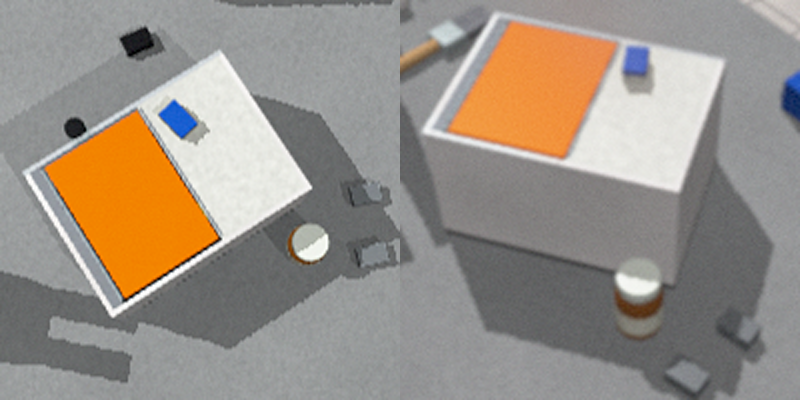

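The flap is flush and the yellow box is gone from the deck and surroundings. The blue box, jar and vial are where they started, and the arm is clear, so I hand in.

```bash
python3 -c "
from bench import *
print(job_done())"
```

```text
the job is handed in; nothing more can be done
None
```

I posted the yellow-lidded box and handed the job in at about 8.5 s. With the gripper tilted, one finger held the flap open while the other pushed the box off the lip and through the opening.

**Last checks:**
- **Flap:** it looks flush and shut in both the top and side views.
- **Yellow box:** it is gone from the deck, the flap and the visible bench around the drop box. I infer it is inside: no camera view I used shows the interior, so I did not see it at rest there.
- **Blue box:** it measures at its start position, (617.1, 59.8) mm both before and after.
- **Bystanders:** the jar, the vial and the look-alikes look unmoved. The last crops cut off the dish and the tube and part of the brush, but the arm stayed well above all of them.
- **Forces:** the highest reading at the end of any move was about 11 N, and at the end the arm was clear with about 0 N.

No check disagreed. The finger's knuckle sits further out than the 114 mm quoted over the finger backs, so I increased the tilt partway through the push. By geometry the knuckle, not the tip, may have held the flap at the end.

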